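Snap a specimen vial's cap home in a capping press

ROBOT

A 6-joint arm with a two-finger parallel gripper is mounted at the origin on a cart in front of the work surface, level with it; the furniture and walls round the work are solid. World frame = base frame: x ahead of the robot, y to its left, z up, the work surface at z = 0. Lengths are in m, angles in rad, forces in N, time in s.
With the tool pointing down it reaches from about 0.25 to 0.775 m from the base axis. Payload 4 kg.
Tool frame: the origin (TCP) lies between the finger pads; the fingertips stand 14 mm ahead of it and the grasp point (between the pads) lies 5 mm behind it (tip_reach is the distance from the TCP to the fingertips, in m); z points along the fingers, y is the line along which they close (so a half turn about z gives the same grasp; the last joint's range is limited). The gripper opens to 94 mm and grips with 3 to 60 N. Pads are 16 mm wide; open, the fingers measure 119 mm over their backs; the gripper's body (75 mm by 177 mm) begins 78 mm behind the grasp point.
Start: joints at [-1.272, 0.087, 1.371, -0, 1.684, -0.103], TCP at [0.215, -0.506, 0.22] pointing down, gripper open.
Joint ranges: [-3.1, 3.1], [-0.76, 2.03], [0.27, 2.55], [-1.08, 4.22], [0.17, 2.65], [-2.57, 2.57]. Speed limits (rad/s): [2.79, 2.79, 3.14, 3.14, 3.14, 3.14].

INTERFACE

Orientations are given as [roll, pitch, yaw] about the fixed x, y, z axes, in that order (R = Rz(yaw) Ry(pitch) Rx(roll)).
In Python, from bench import * gives the robot as it stands. The module is installed in compiled form; this text tells all that it offers.
- The arm moves only by the tool servo_tool, never from a script. Its argument "targets" is a list of rows, each a list of 4 numbers: the shift along the tool's x, y, z in cm, then the turn about the tool's z in degrees. A call has 1 to 8 rows; each row is the pose to reach, as a shift and turn from the pose commanded when the call began, along the tool's axes at that moment; what a row does not reach only later rows make up. A row lasts 1/8 s, in which the tool goes at most 62.5 mm and 10.7 degrees, less where a joint would pass 70% of its speed; a pose out of reach is approached as far as the arm can. A call with a gripper value outside its range is refused whole. "claw" is the closure in counts, from 0 (fully open) to 255 (shut), set as the call begins (left out, the last holds). The fingers move at their own pace and stop on an object; the grip force is fixed at half the most. Time passes only in rows, so rows that repeat a pose let the fingers close. It gives the time, the measured TCP pose, the force, the opening and the grip force at its end, in the units of the state.
- get_obs(): the state, without advancing time (a new reading comes with each control period).
- snapshot(name): name is "side" or "top"; returns the picture (420x560x3 uint8, blue, green, red); there is no depth.
- camera_model(name): a dict with "camera_matrix" (3x3 intrinsics, pixels), "camera_from_world" (4x4, takes a point from world to camera coordinates). Camera axes: x right, y up, looking along -z (the intrinsics and any distortion apply to the point x, -y, -z); pixel columns grow to the right and rows downward; lengths in m; the calibration is good to about 2 mm. A picture is of the moment at which its call begins. camera_model takes no time and is no camera call.
- close_job(): hands the job in; it is judged then, once.
The state is a dict: "time": time; "joint_positions": joint angles; "qvel": joint speeds; "joint_torque": joint torques, N m; "tool_pos": TCP position; "ee_rot": TCP orientation; "wrist_force": force on the tool from outside, world axes, zero at the start; "wrist_torque": the same for the moment, N m; "width": finger opening in m; "finger_force": force on a finger pad.
Only numpy, scipy, OpenCV 4.12 (cv2) and the standard library are available. Lean on these libraries where they do the work, as an engineer would, in place of code of your own. Each camera call takes 0.05 s, during which the arm holds its last target. There are 200 camera calls.

TASK

The glass specimen vial in the white rack whose orange cap stands proud still has to be closed. Lay it in the cradle of the blue capping press, squeeze the two red lever grips together until the resistance peaks and the cap snaps home - stop squeezing the moment it gives, or the cap's soft liner is crushed - and lay the closed vial back in a free place of the rack, without disturbing the finished vial.

Things in the scene. Friction and masses are not known exactly. Their poses are not given: they have to be found in the camera images.
- vial: The vial to close: clear glass tube, 24 mm in diameter, white paper band, pale bone inside, lying down, about 70 g. Origin on the tube's axis; y runs along the axis towards the cap (it may have rolled about y). Glass bottom at y = -31 mm; glass free to grip up to y = +20 mm; cap face at y = +35 mm while proud, +31 mm once home.
- cap_top (a point): Centre of the outer face of the vial's orange ribbed snap cap, 26 mm in diameter, 12 mm long. Found 4 mm proud of home. Pushed on beyond home, the cap rests on a soft foam liner, which yields 0.8 mm under 13 N along the axis, much less than the push that snaps the cap, and is then crushed for good.
- cap (a joint): How far the cap is pushed onto the vial, m: 0 = proud as found, about 0.004 = snapped home, where it stays; liner crushed at 0.0048. The push needed along the axis climbs evenly over the first 1.5 mm to a peak of about 24 N, falls to nothing at 2 mm, and from there the cap jumps home by itself.
- press: Capping press, fixed: blue plate 160 x 124 x 9 mm with two aluminium levers, geared together to close evenly, sprung open. Origin on the worktop; x from the red grips towards the pivot pins (60 mm high, at x = 60, y = +-26 mm), y the line along which the levers close. The levers pass the cradle at y = +-53 to 61 mm (screw knob out to 83), 35 to 49 mm high.
- press_cradle (a point): Middle of the cradle (press x = -25 mm, y = 0), on the axis of a vial lying in it, 42 mm up. A vial lies along the press's y, cap at either end, on two rails 24 mm long, 22 mm over their outsides: narrower than the vial, so fingers pass on both sides, with 40 mm free there. It can slide along the rails. Blue block under them 19 mm high.
- right_foot (a point): Tip of the domed foot on the right lever (press y < 0), on the cradle's axis, 41 mm from the cradle's middle with the levers open. The left foot facing it is the end of a brass adjusting screw, 29 to 41 mm from the middle as the last user left it. The proud vial is 66 mm long: let down with its mid length 6 mm (+-2) right of the cradle's middle it clears both.
- press_grips (a point): Midway between the two red grips (press x = -112 mm), at mid height, 42 mm up. Each grip is 50 mm long in x, 12 mm thick, 26 mm high; 68 mm over both outsides along press y when open. Each travels up to 22 mm inwards; springs push back 2.5 to 3.5 N on each. The feet move half as far and press twice as hard. After 4 to 16 mm each they close on the vial; the cap snaps at about 15 N a grip.
- rack: White rack 168 x 78 mm, fixed; base 7 mm thick, 12 mm high rims along both long sides. Origin on the worktop under its middle; x along the row of three places, 52 mm apart, y along the lying vials. Each place has two rails as in the press's cradle, tops 25 mm up.
- rack_place1 (a point): On the axis of a vial lying in the rack's first place (rack x = -52 mm), 34 mm above the worktop. The open and the finished vial start in places 1 and 3, either way round, their origins within 4 mm of these points; caps towards rack +y.
- rack_place2 (a point): The same for the middle place, which starts empty.
- rack_place3 (a point): The same for the third place (rack x = +52 mm).
- finished_vial: A finished vial of the same kind, cap home (62 mm long), darker bone inside, lying in the rack; to be left alone. Origin and axes as for the other vial.

How it is judged:
By the outcome, as a careful person would: the job done as asked, in the order asked, and still so for the second after the job is handed in, with the robot touching nothing.
It also fails if it takes over 72 s, if anything falls off the work surface, if the arm or the gripper's body presses on something with over 40 N, if the wrist force passes 120 N, or if a joint passes its speed limit or range.

## Working session

There is one attempt and no reset: what is moved stays moved. The work goes in short steps, Python scripts to look and compute and a tool call to move; the robot and the scene stay as the last step left them, time stands still between calls to the robot, and variables do not carry over. Pictures are saved under pics/ and viewed, at most 10 in all, crops included, and the job is handed in when it is done.

Besides the shell and the picture viewer there is one more tool, called after ">>>" as name(argument=value, ...) on one line, values as JSON. servo_tool: Moves the arm, as the interface text tells. Its arguments: {"type":"object","properties":{"targets":{"type":"array"},"claw":{"type":"number"}},"required":["targets"]}

```bash
mkdir -p pics
python3 - <<'E'
from bench import *
import cv2
for n in("top","side"):
    cv2.imwrite(f"pics/{n}0.png",snapshot(n)); m=camera_model(n); print(n,m)
print(get_obs())
E
```

```text
top {'camera_matrix': array([[402.97371431,   0.        , 283.08912859],
       [  0.        , 402.97371431, 218.35447422],
       [  0.        ,   0.        ,   1.        ]]), 'camera_from_world': array([[-0.01818533, -0.99983162,  0.00245413, -0.11327977],
       [ 0.99220062, -0.01774368,  0.12338191, -0.50580646],
       [-0.12331759,  0.00467873,  0.99235623, -0.85862759],
       [ 0.        ,  0.        ,  0.        ,  1.        ]])}
side {'camera_matrix': array([[421.82367896,   0.        , 278.86993669],
       [  0.        , 421.82367896, 207.30300151],
       [  0.        ,   0.        ,   1.        ]]), 'camera_from_world': array([[-0.9656299 , -0.2588998 , -0.02301726,  0.47622691],
       [ 0.07919046, -0.37738867,  0.92266281, -0.13740053],
       [-0.24756367,  0.88912805,  0.38492017, -0.66226577],
       [ 0.        ,  0.        ,  0.        ,  1.        ]])}
{'time': 0.1, 'joint_positions': array([-1.27212846e+00,  8.79114400e-02,  1.37204519e+00, -9.19183603e-06,
        1.68361045e+00, -1.03090517e-01]), 'qvel': array([-3.40420890e-04, -6.66906991e-05, -3.85666096e-03,  1.22208575e-03,
        6.10485012e-04,  5.07531384e-05]), 'joint_torque': array([ 2.59180058e-03, -3.41254342e+01, -3.03300548e+01,  7.22238561e-02,
        3.05058213e-02, -9.90691569e-05]), 'tool_pos': array([ 0.2149353 , -0.50577537,  0.218434  ]), 'ee_rot': array([-3.13962777e+00, -1.94096848e-04,  4.01757168e-01]), 'wrist_force': array([-0.40903612, -0.10704997, -0.27824736]), 'wrist_torque': array([-0.01089185, -0.01225745,  0.01616373]), 'finger_force': 0.0, 'width': 0.09390207369787196}
```

View pics/top0.png

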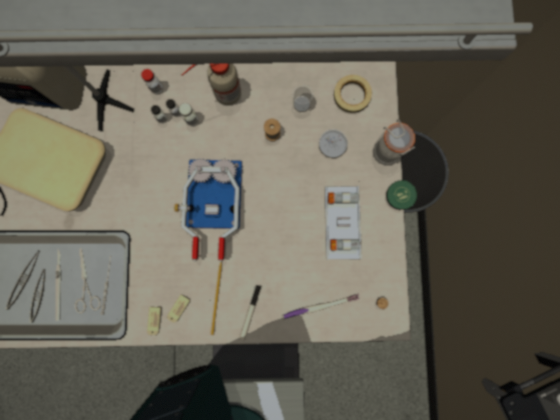

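View pics/side0.png

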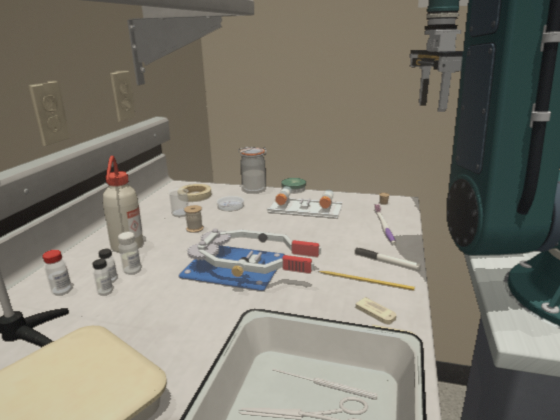

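The top view shows the press at about px (211,205), with its red grips at (196,248) and (221,248) and the brass screw knob at (177,208). The rack is at (343,222), with vials at rows 198 and 244 and caps to the left. The side view agrees. Next I measure and look at zoomed crops.

```bash
cat > h.py <<'E'
from bench import *
import cv2, numpy as np
def ray(n,u,v):
    m=camera_model(n);K=m["camera_matrix"];T=m["camera_from_world"]
    d=np.linalg.inv(K)@[u,v,1.]; d=np.array([d[0],-d[1],-d[2]])
    R=T[:3,:3];return -R.T@T[:3,3],R.T@d
def plane(n,u,v,z):
    o,d=ray(n,u,v);return o+d*(z-o[2])/d[2]
def proj(n,p):
    m=camera_model(n);c=(m["camera_from_world"]@np.r_[p,1])[:3];q=m["camera_matrix"]@[c[0],-c[1],-c[2]];return q[:2]/q[2]
def blobs(img,lo,hi,roi,mina=15):
    x0,y0,x1,y1=roi;h=cv2.cvtColor(img,cv2.COLOR_BGR2HSV)[y0:y1,x0:x1]
    m=cv2.inRange(h,np.array(lo),np.array(hi));n,_,s,c=cv2.connectedComponentsWithStats(m)
    return [(c[i]+[x0,y0],s[i][:4]+[x0,y0,0,0],s[i][4]) for i in range(1,n) if s[i][4]>=mina],m
E
python3 - <<'E'
from h import *
t=snapshot("top");s=snapshot("side")
a=cv2.resize(t[140:270,165:375],None,fx=3.8,fy=3.8,interpolation=cv2.INTER_CUBIC)
cv2.imwrite("pics/tc.png",cv2.convertScaleAbs(a,alpha=1.2))
b=cv2.resize(s[170:295,180:350],None,fx=4.5,fy=4.5,interpolation=cv2.INTER_CUBIC)
cv2.imwrite("pics/sc.png",b)
def show(nm,img,lo,hi,roi,z,mina=15):
    for c,bb,ar in blobs(img,lo,hi,roi,mina)[0]: print(nm,c.round(1),bb,ar,plane("top" if img is t else "side",*c,z).round(4))
show("orange",t,(3,120,90),(18,255,255),(320,180,370,265),.034)
show("red",t,(0,150,80),(6,255,255),(180,230,240,265),.055)
show("red2",t,(170,150,60),(180,255,255),(180,230,240,265),.055)
_,m=blobs(t,(100,120,40),(125,255,255),(170,150,260,240))
c=cv2.findContours(m,cv2.RETR_EXTERNAL,cv2.CHAIN_APPROX_NONE)[0]
r=cv2.minAreaRect(np.vstack(c));print("blue",r,[plane("top",*(q+[170,150]),.009).round(4) for q in cv2.boxPoints(r)])
h=cv2.cvtColor(t,cv2.COLOR_BGR2HSV)
print(h[220:224,326:362:4].tolist()[0],h[150,280],h[222,315])
E
```

```text
orange [330.6 197.9] [328 193   6  11] 57 [ 0.5472 -0.2286  0.034 ]
orange [333.  244.5] [331 240   5  10] 50 [ 0.4438 -0.2304  0.034 ]
red [195.  247.5] [193 237   5  22] 104 [0.4416 0.0664 0.055 ]
red [221.1 248. ] [219 238   6  21] 104 [0.4396 0.0108 0.055 ]
blue ((43.48307800292969, 43.52927017211914), (51.42080307006836, 67.90569305419922), 3.4682295322418213) [array([0.4933, 0.0976, 0.009 ]), array([0.6504, 0.0899, 0.009 ]), array([ 0.6409, -0.0284,  0.009 ]), array([ 0.4842, -0.0183,  0.009 ])]
[[30, 13, 153], [101, 12, 168], [101, 12, 167], [98, 7, 146], [90, 6, 157], [96, 8, 158], [95, 9, 165], [101, 12, 168], [53, 7, 146]] [ 20  40 160] [ 22  37 160]
```

View pics/tc.png

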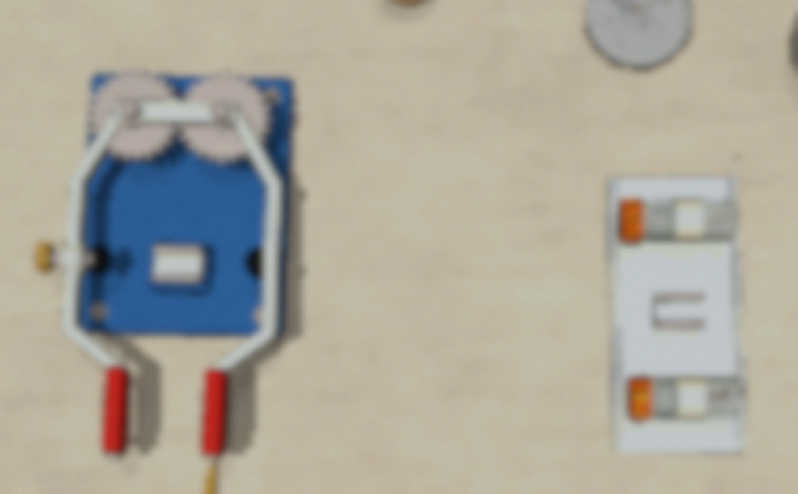

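View pics/sc.png

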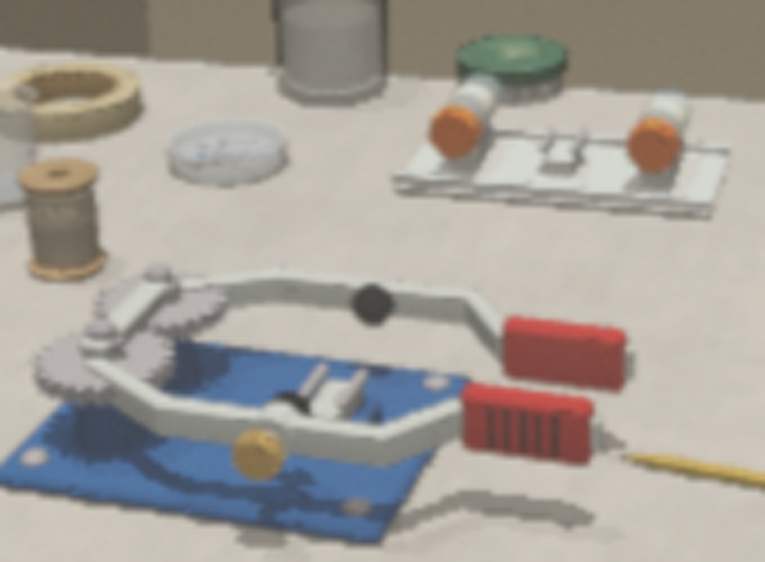

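The crops show the upper (far) vial's cap standing further from its paper band (cap face at crop px 619, band centre 689, against 628 and 691 for the near vial). So the far one looks proud. The press cradle is at crop px (180,264) and the pivots are at (130,112) and (222,112). I'll check the sizes.

Run:
```python
from h import *
f=lambda x,y:(165+(x+.5)/3.8-.5,140+(y+.5)/3.8-.5)
P=lambda n,x,y,z:print(n,plane("top",*f(x,y),z)[:2].round(4))
P("pivL",130,110,.06);P("pivR",222,110,.06);P("cradle",179,264,.033)
P("gripL far",117,369,.055);P("gripL near",114,454,.055);P("gripR far",217,371,.055);P("gripR near",213,454,.055)
P("Rfoot",250,263,.042);P("screw knob",37,257,.042);P("Lfoot",106,259,.042)
for c in((610,178),(733,178),(742,452),(617,453)):P("rack",*c,.012)
P("rackcradle",680,311,.025)
print(ray("top",0,0)[0],ray("side",0,0)[0])
t=snapshot("top");h=cv2.cvtColor(t,cv2.COLOR_BGR2HSV)
for r in range(194,202,2):print("far",r,[tuple(map(int,h[r,c])) for c in range(325,364)])
for r in range(241,249,2):print("near",r,[tuple(map(int,h[r,c])) for c in range(325,364)])
s=snapshot("side")
for b in blobs(s,(3,120,90),(18,255,255),(260,180,350,220))[0]:print(b)
for b in blobs(s,(0,150,80),(6,255,255),(280,230,325,280))[0]:print(b)
```

```text
pivL [0.6122 0.0585]
pivR [0.6113 0.006 ]
cradle [0.5269 0.0349]
gripL far [0.4645 0.0657]
gripL near [0.417 0.067]
gripR far [0.4624 0.0095]
gripR near [0.416  0.0117]
Rfoot [ 0.5254 -0.0075]
screw knob [0.5311 0.1151]
Lfoot [0.5292 0.0754]
rack [ 0.5776 -0.2197]
rack [ 0.5763 -0.2936]
rack [ 0.4126 -0.2921]
rack [ 0.4134 -0.2187]
rackcradle [ 0.4951 -0.2568]
[ 0.39391756 -0.11821828  0.91474981] [0.30678681 0.66028072 0.39265526]
far 194 [(30, 9, 138), (45, 4, 141), (9, 25, 131), (8, 103, 124), (11, 188, 134), (12, 214, 143), (12, 216, 145), (12, 197, 145), (10, 144, 143), (11, 78, 137), (20, 23, 131), (48, 10, 131), (60, 10, 130), (66, 10, 128), (66, 10, 127), (60, 8, 125), (50, 12, 124), (41, 21, 133), (35, 23, 146), (34, 23, 155), (36, 26, 159), (36, 24, 159), (34, 24, 158), (36, 24, 158), (38, 18, 153), (42, 17, 147), (50, 11, 140), (60, 9, 139), (55, 11, 138), (51, 13, 136), (47, 13, 133), (43, 14, 130), (43, 14, 129), (30, 19, 132), (22, 32, 144), (21, 38, 154), (21, 39, 157), (20, 39, 158), (20, 40, 159)]
far 196 [(24, 10, 134), (30, 2, 131), (10, 32, 119), (10, 125, 116), (
[... 3699 characters left out ...]
), (47, 15, 122), (47, 15, 122), (47, 15, 120), (45, 17, 123), (42, 18, 138), (41, 18, 155), (38, 19, 161), (40, 19, 162), (39, 20, 162), (38, 19, 161), (38, 19, 159), (39, 17, 150), (43, 16, 140), (45, 15, 134), (47, 14, 132), (47, 14, 132), (50, 12, 133), (47, 13, 135), (45, 11, 135), (48, 10, 134), (60, 6, 138), (35, 11, 142), (26, 24, 146), (25, 31, 154), (24, 34, 159)]
(array([280.63636364, 198.41558442]), array([276, 194,  10,  10]), np.int32(77))
(array([324.87654321, 201.56790123]), array([320, 197,  10,  11]), np.int32(81))
(array([306.19444444, 243.22222222]), array([294, 242,  24,   4]), np.int32(36))
(array([297.25396825, 258.50793651]), array([284, 256,  27,   6]), np.int32(63))
```

The geometry checks out:
- **Press:** pivots to grips measures 171 mm (172 given), the yaw is about -2.1°, and the cradle is at (0.527, 0.035).
- **Vials:** the cap-to-band gap and the brightness inside both say the far vial, at (0.547, -0.258), is the proud one.

I'll add a move helper and go.

```bash
cat >> h.py <<'E'
def go(x,y,z,yawdeg):
    o=get_obs();p=o["tool_pos"];yw=o["ee_rot"][2]
    d=np.array([x,y,z])-p
    X=np.array([np.cos(yw),np.sin(yw),0]);Y=np.array([np.sin(yw),-np.cos(yw),0])
    t=(np.degrees(yw)-yawdeg+180)%360-180
    print("t",round(o["time"],2),"pos",p.round(4),"rot",np.degrees(o["ee_rot"]).round(2),"w",round(o["width"],4),"ff",round(o["finger_force"],1),"F",o["wrist_force"].round(1))
    print("shift cm",(d@X*100).round(2),(d@Y*100).round(2),(-d[2]*100).round(2),"turn",t.round(2))
E
python3 -c "
from h import *
go(.547,-.2577,.13,89.6)"
```

```text
t 0.3 pos [ 0.2151 -0.506   0.2191] rot [-179.96   -0.     23.02] w 0.094 ff 0.0 F [0.7 0.8 0.2]
shift cm 40.26 -9.88 8.91 turn -66.58
```

>>> servo_tool(targets=[[5.7, -1.4, 0, -9.5], [11.5, -2.8, 0, -19], [17.2, -4.2, 0, -28.5], [23, -5.6, 1, -38], [28.7, -7.1, 3, -47.5], [34.5, -8.5, 5.5, -57], [40.3, -9.9, 8, -66.6], [40.3, -9.9, 8.9, -66.6]], claw=110)

```text
time: 1.3
tool_pos: [0.5488, -0.2542, 0.1279]
ee_rot: [-3.139, -0.002, 1.569]
wrist_force: [-1.1, -0.7, 0.5]
width: 0.0534
finger_force: 0.0
```

>>> servo_tool(targets=[[0, 0, 0, 0], [0, 0, 0, 0]])

```text
time: 1.55
tool_pos: [0.5468, -0.2589, 0.1316]
ee_rot: [3.14, 0.001, 1.562]
wrist_force: [-1.0, -0.1, 0.6]
width: 0.0535
finger_force: 0.0
```

Run:
```python
from h import *
go(.547,-.2577,.029,89.6)
t=snapshot("top");s=snapshot("side")
a=cv2.resize(t[160:280,290:410],None,fx=3.3,fy=4,interpolation=cv2.INTER_CUBIC);b=cv2.resize(s[110:230,230:350],None,fx=3.3,fy=4,interpolation=cv2.INTER_CUBIC)
cv2.imwrite("pics/a.png",np.hstack([a,b]))
```

```text
t 1.55 pos [ 0.5468 -0.2589  0.1316] rot [1.7994e+02 8.0000e-02 8.9480e+01] w 0.0535 ff 0.0 F [-1.  -0.1  0.6]
shift cm 0.12 0.02 10.26 turn -0.12
```

View pics/a.png

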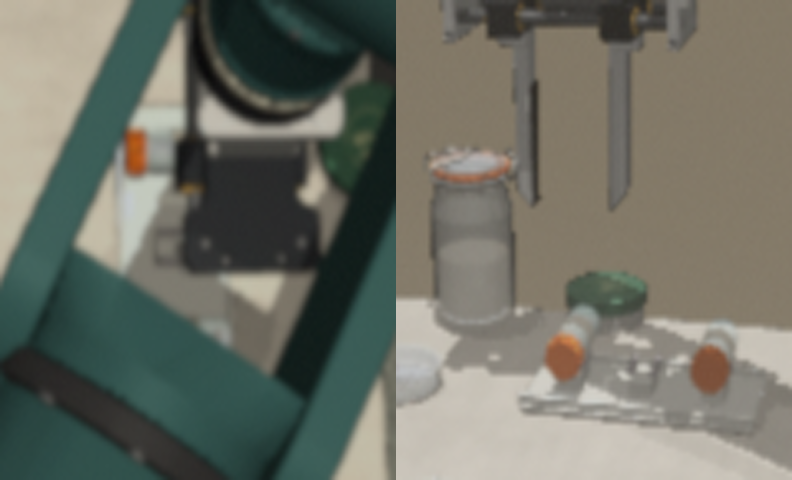

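The side view shows the fingers (crop columns 530 and 618) straddling the far vial (575), with the finished vial clear at 712. I'll go down.

>>> servo_tool(targets=[[0.1, 0, 3, 0], [0.1, 0, 6, 0], [0.1, 0, 8.5, 0], [0.1, 0, 9.7, 0], [0.1, 0, 10.2, 0], [0.1, 0, 10.2, 0], [0.1, 0, 10.2, 0]])

```text
time: 2.52
tool_pos: [0.548, -0.257, 0.0298]
ee_rot: [3.14, 0.001, 1.564]
wrist_force: [0.1, -0.0, 0.1]
width: 0.0535
finger_force: 0.0
```

Run:
```python
from h import *
go(.547,-.2577,.029,89.6)
s=snapshot("side")
cv2.imwrite("pics/b.png",cv2.resize(s[150:230,230:350],None,fx=6,fy=6,interpolation=cv2.INTER_CUBIC))
```

```text
t 2.52 pos [ 0.548  -0.257   0.0298] rot [1.7988e+02 7.0000e-02 8.9620e+01] w 0.0535 ff 0.0 F [ 0.1 -0.   0.1]
shift cm -0.07 -0.1 0.08 turn 0.02
```

View pics/b.png

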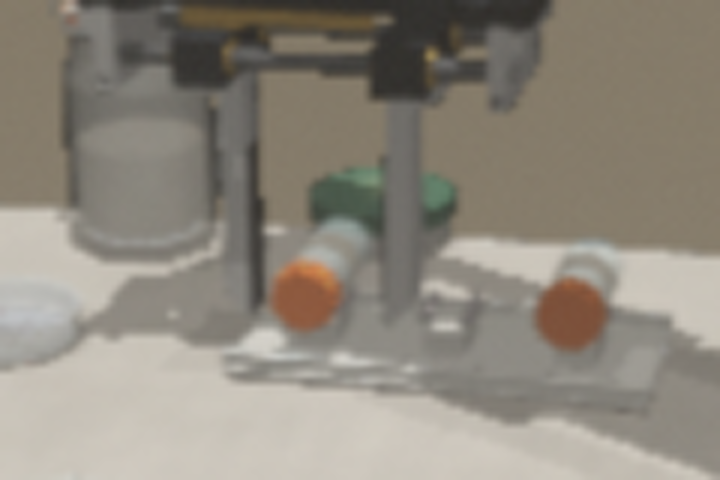

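The open cap and tube sit between the fingers (crop columns 245 and 400), and the tips are above the base. I'll close and lift.

>>> servo_tool(targets=[[0, 0, 0, 0], [0, 0, 0, 0], [0, 0, 0, 0], [0, 0, 0, 0], [0, 0, 0, 0], [0, 0, 0, 0]], claw=215)

```text
time: 3.32
tool_pos: [0.5476, -0.2565, 0.0286]
ee_rot: [3.141, 0.0, 1.564]
wrist_force: [2.4, -0.6, 1.6]
width: 0.0232
finger_force: 30.0
```

>>> servo_tool(targets=[[0, 0, -0.5, 0], [0, 0, -2, 0], [0, 0, -5, 0], [0, 0, -9, 0], [0, 0, -9, 0], [0, 0, -9, 0], [0, 0, -9, 0]])

```text
time: 4.2
tool_pos: [0.5461, -0.2559, 0.1164]
ee_rot: [-3.138, -0.002, 1.564]
wrist_force: [0.1, -0.3, -0.6]
width: 0.0233
finger_force: 30.0
```

Run:
```python
from h import *
th=np.radians(-2.1);c=np.array([.527,.0352]);t=c-.008*np.array([-np.sin(th),np.cos(th)])
print(t);go(*t,.12,87.9)
s=snapshot("side")
print(blobs(s,(3,120,90),(18,255,255),(240,100,350,225))[0])
cv2.imwrite("pics/c.png",cv2.resize(s[100:230,230:350],None,fx=4.5,fy=4.5,interpolation=cv2.INTER_CUBIC))
```

```text
[0.52670685 0.02720537]
t 4.2 pos [ 0.5461 -0.2559  0.1164] rot [-1.798e+02 -1.000e-01  8.962e+01] w 0.0233 ff 30.0 F [ 0.1 -0.3 -0.6]
shift cm 28.3 -2.13 -0.36 turn 1.72
[(array([280.15238095, 162.53333333]), array([275, 157,  12,  12]), np.int32(105)), (array([324.66666667, 201.71604938]), array([320, 197,  10,  10]), np.int32(81))]
```

View pics/c.png

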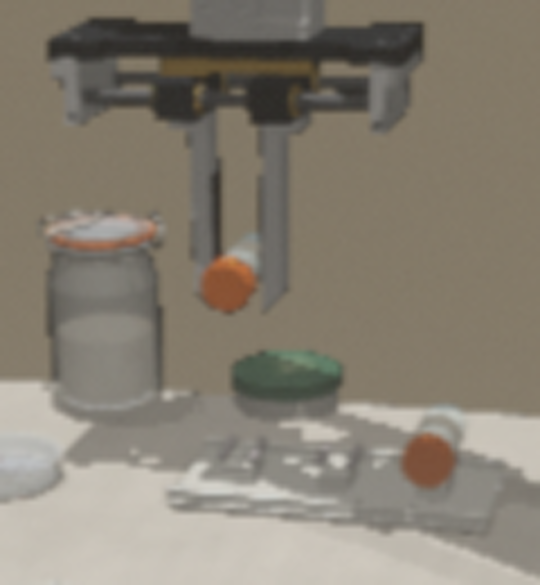

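The vial is held between the pads (cap at crop 228,283), and the finished vial (430,460) is undisturbed. I'll check where the vial lies in the grip from the cap position.

Run:
```python
from h import *
print(plane("side",280.64,198.4,.034),plane("side",324.8,201.6,.034))
z=get_obs()["tool_pos"];print(z,plane("side",280.15,162.53,z[2]+.005))
for (u,v) in((306.2,243.2),(297.25,258.5)):print(plane("side",u,v,.055))
# expected cradle in side view and top ray check of held cap
print(proj("side",[.527,.0352,.033]),proj("side",[.5255,-.0058,.042]))
t=snapshot("top");
for b in blobs(t,(3,120,90),(18,255,255),(300,160,370,230),5)[0]:print(b,plane("top",*b[0],z[2]+.005))
```

```text
[ 0.54734998 -0.22097479  0.034     ] [ 0.44404227 -0.22204781  0.034     ]
[ 0.54623245 -0.25592862  0.11645077] [ 0.54585153 -0.21833203  0.12145077]
[0.43624904 0.02569299 0.055     ]
[0.4396206  0.08073117 0.055     ]
[254.90759144 251.53053751] [262.30866771 236.91201439]
(array([335.94736842, 190.53947368]), array([333, 185,   8,  12]), np.int32(76)) [ 0.54670104 -0.22876338  0.12145077]
```

>>> servo_tool(targets=[[3, -0.2, -0.3, 0.2], [8, -0.6, -0.3, 0.5], [13, -1, -0.3, 0.8], [18, -1.4, -0.3, 1.1], [23, -1.8, -0.3, 1.4], [27, -2.1, -0.3, 1.7], [28.2, -2.1, -0.3, 1.7], [28.2, -2.1, -0.3, 1.7]])

```text
time: 5.3
tool_pos: [0.528, 0.0256, 0.121]
ee_rot: [-3.141, 0.001, 1.536]
wrist_force: [0.1, -0.5, 0.0]
width: 0.0236
finger_force: 30.0
```

>>> servo_tool(targets=[[0, 0, 0, 0], [0, 0, 0, 0], [0, 0, 0, 0]])

```text
time: 5.68
tool_pos: [0.5283, 0.0247, 0.1214]
ee_rot: [-3.142, 0.0, 1.533]
wrist_force: [-0.2, 0.3, -0.4]
width: 0.0232
finger_force: 30.0
```

Run:
```python
from h import *
go(.5267,.0264,.07,87.9)
s=snapshot("side");t=snapshot("top")
z=get_obs()["tool_pos"][2]+.005
for n,i,r in(("side",s,(200,120,350,260)),("top",t,(170,150,250,230))):
  for b in blobs(i,(3,120,90),(18,255,255),r,20)[0]:print(n,b,plane(n,*b[0],z))
cv2.imwrite("pics/d.png",cv2.resize(s[130:290,180:330],None,fx=3.75,fy=3.75,interpolation=cv2.INTER_CUBIC))
```

```text
t 5.67 pos [0.5283 0.0247 0.1214] rot [-1.800e+02  1.000e-02  8.784e+01] w 0.0232 ff 30.0 F [-0.2  0.3 -0.4]
shift cm 0.16 -0.16 5.14 turn -0.06
side (array([324.84146341, 201.62195122]), array([320, 197,  10,  11]), np.int32(82)) [0.40857217 0.00551097 0.12646572]
side (array([246.93258427, 207.82022472]), array([240, 200,  15,  16]), np.int32(178)) [0.52883276 0.05832843 0.12646572]
```

View pics/d.png

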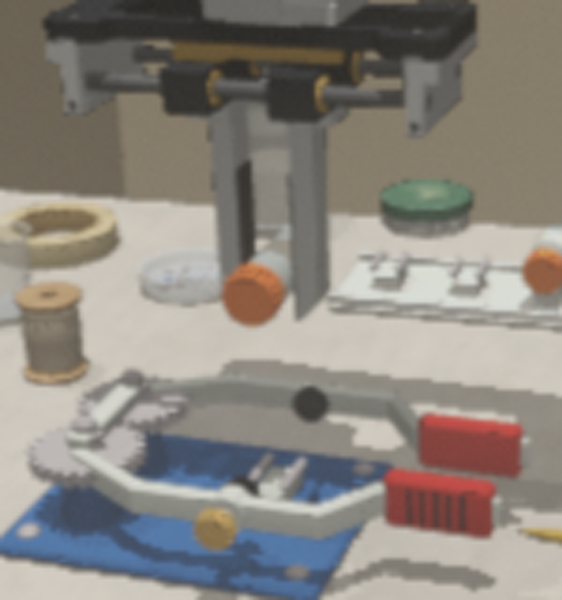

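The side view shows the vial over the cradle between the levers (cap at crop 253,295, cradle rails at 275,475). The grip is fine. My commanded-pose bookkeeping puts the TCP at (0.5281, 0.0258, 0.122), so I'll shift slightly and lower in stages.

>>> servo_tool(targets=[[0.2, -0.15, 1, 0], [0.2, -0.15, 3, 0], [0.2, -0.15, 5, 0], [0.2, -0.15, 6.2, 0], [0.2, -0.15, 6.2, 0], [0.2, -0.15, 6.2, 0]])

```text
time: 6.52
tool_pos: [0.5272, 0.0277, 0.0601]
ee_rot: [3.14, 0.0, 1.535]
wrist_force: [1.4, -0.3, -0.5]
width: 0.0234
finger_force: 30.0
```

>>> servo_tool(targets=[[0, 0, 0.7, 0], [0, 0, 1.3, 0], [0, 0, 1.8, 0], [0, 0, 2.0, 0], [0, 0, 2.1, 0], [0, 0, 2.1, 0]])

```text
time: 7.28
tool_pos: [0.5267, 0.0279, 0.0384]
ee_rot: [-3.141, -0.0, 1.535]
wrist_force: [-0.1, 3.0, -0.1]
width: 0.0229
finger_force: 30.0
```

Run:
```python
from h import *
go(.5267,.0278,.037,87.9)
s=snapshot("side")
for b in blobs(s,(3,120,90),(18,255,255),(200,200,300,280),20)[0]:print(b,plane("side",*b[0],.042))
cv2.imwrite("pics/e.png",cv2.resize(s[190:290,200:320],None,fx=6,fy=6,interpolation=cv2.INTER_CUBIC))
```

```text
t 7.28 pos [0.5267 0.0279 0.0384] rot [-1.7999e+02 -2.0000e-02  8.7920e+01] w 0.0229 ff 30.0 F [-0.1  3.  -0.1]
shift cm -0.01 0.0 0.14 turn 0.02
(array([295.33333333, 247.41666667]), array([293, 243,   7,  10]), np.int32(36)) [0.45661676 0.02100293 0.042     ]
(array([250.04320988, 252.84567901]), array([243, 246,  15,  15]), np.int32(162)) [0.52823419 0.05715895 0.042     ]
```

View pics/e.png

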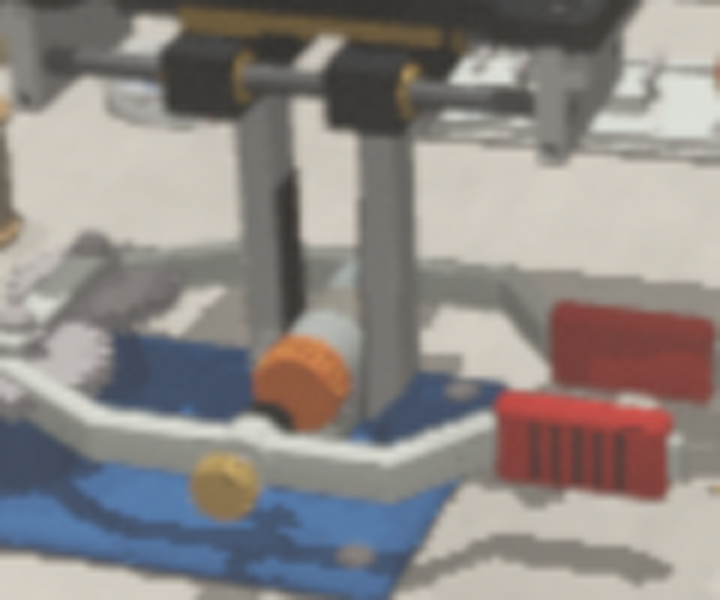

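The vial is down in the cradle between the feet (cap at crop 302,383), still held. The +3 N along y suggests the right foot is touching the bottom end, so I'll nudge it 1 mm left and read again.

>>> servo_tool(targets=[[0, 0, 0, 0], [0, 0, 0, 0]])

```text
time: 7.58
tool_pos: [0.5267, 0.0279, 0.0385]
ee_rot: [-3.142, -0.0, 1.535]
wrist_force: [0.2, 2.1, -1.1]
width: 0.0232
finger_force: 30.0
```

>>> servo_tool(targets=[[0.1, 0, 0, 0], [0.1, 0, 0, 0]])

```text
time: 7.82
tool_pos: [0.5268, 0.0281, 0.0384]
ee_rot: [3.142, 0.001, 1.535]
wrist_force: [0.4, 0.3, -1.4]
width: 0.023
finger_force: 30.0
```

>>> servo_tool(targets=[[0, 0, 0, 0], [0, 0, 0, 0]])

```text
time: 8.07
tool_pos: [0.5268, 0.0284, 0.0385]
ee_rot: [3.141, 0.001, 1.534]
wrist_force: [0.2, 0.5, -0.4]
width: 0.023
finger_force: 30.0
```

It was touching, and now it's clear. One more mm for margin, then I'll seat it.

>>> servo_tool(targets=[[0.1, 0, 0, 0], [0.1, 0, 0.05, 0], [0.1, 0, 0.05, 0]])

```text
time: 8.45
tool_pos: [0.5268, 0.0297, 0.0379]
ee_rot: [-3.142, 0.0, 1.535]
wrist_force: [-0.1, -0.6, -1.1]
width: 0.0229
finger_force: 30.0
```

>>> servo_tool(targets=[[0, 0, 0.05, 0], [0, 0, 0.05, 0]])

```text
time: 8.7
tool_pos: [0.5268, 0.0297, 0.0374]
ee_rot: [-3.142, 0.0, 1.535]
wrist_force: [-0.1, 0.8, -1.7]
width: 0.023
finger_force: 30.0
```

>>> servo_tool(targets=[[0, 0, 0.05, 0], [0, 0, 0.05, 0]])

```text
time: 8.95
tool_pos: [0.5269, 0.0297, 0.037]
ee_rot: [3.141, 0.0, 1.534]
wrist_force: [0.6, -0.2, -0.4]
width: 0.0231
finger_force: 30.0
```

>>> servo_tool(targets=[[0, 0, 0.05, 0], [0, 0, 0.05, 0]])

```text
time: 9.2
tool_pos: [0.5271, 0.0297, 0.0367]
ee_rot: [3.141, 0.0, 1.535]
wrist_force: [0.7, 0.1, 0.5]
width: 0.0229
finger_force: 30.0
```

>>> servo_tool(targets=[[0, 0, 0.05, 0], [0, 0, 0.05, 0]])

```text
time: 9.45
tool_pos: [0.5273, 0.0296, 0.0365]
ee_rot: [3.14, 0.0, 1.535]
wrist_force: [0.9, -0.1, 2.1]
width: 0.0231
finger_force: 30.0
```

Contact with the rails. I'll open and raise.

>>> servo_tool(targets=[[0, 0, 0, 0], [0, 0, 0, 0], [0, 0, 0, 0], [0, 0, 0, 0]], claw=140)

```text
time: 9.95
tool_pos: [0.5266, 0.0297, 0.0358]
ee_rot: [-3.141, 0.0, 1.535]
wrist_force: [-0.4, 0.8, -0.1]
width: 0.0424
finger_force: 0.0
```

>>> servo_tool(targets=[[0, 0, -0.5, 0], [0, 0, -2, 0], [0, 0, -5, 0], [0, 0, -10, 0], [0, 0, -12, 0], [0, 0, -12, 0], [0, 0, -12, 0]])

```text
time: 10.82
tool_pos: [0.5263, 0.0297, 0.1553]
ee_rot: [-3.14, 0.0, 1.535]
wrist_force: [-0.2, -0.0, -1.0]
width: 0.0421
finger_force: 0.0
```

Run:
```python
from h import *
go(.4404,.0385,.15,-2.1)
s=snapshot("side");t=snapshot("top")
for n,i,r in(("side",s,(200,200,300,280)),("top",t,(170,150,250,230))):
  for b in blobs(i,(3,120,90),(18,255,255),r,20)[0]:print(n,b,plane(n,*b[0],.042))
```

```text
t 10.82 pos [0.5263 0.0297 0.1553] rot [-179.93    0.     87.92] w 0.0421 ff 0.0 F [-0.2 -0.  -1. ]
shift cm 0.57 -8.61 0.53 turn 90.02
side (array([249.52816901, 253.75352113]), array([242, 248,  15,  14]), np.int32(142)) [0.52806953 0.06040968 0.042     ]
```

>>> servo_tool(targets=[[0, -1, 0, 10], [0, -2, 0, 20], [0.1, -3.5, 0, 30], [0.2, -5, 0, 40], [0.3, -6.5, 0, 50], [0.4, -8, 0, 60], [0.5, -8.7, 0, 70], [0.55, -8.7, 0, 80]], claw=0)

```text
time: 11.92
tool_pos: [0.4388, 0.0385, 0.1546]
ee_rot: [-3.141, 0.003, 0.133]
wrist_force: [-0.6, -0.4, 0.6]
width: 0.0944
finger_force: 0.0
```

>>> servo_tool(targets=[[0, 0, 0, 5], [0, 0, 0, 10], [0, 0, 0, 10], [0, 0, 0, 10], [0, 0, 0, 10], [0, 0, 0, 10]])

```text
time: 12.68
tool_pos: [0.44, 0.0383, 0.1559]
ee_rot: [3.142, 0.0, -0.036]
wrist_force: [0.0, 0.1, -0.1]
width: 0.0939
finger_force: 0.0
```

Run:
```python
from h import *
go(.4404,.0385,.037,-2.1)
t=snapshot("top");s=snapshot("side")
for b in blobs(t,(3,120,90),(18,255,255),(170,150,250,240),10)[0]:print("cap",b,plane("top",*b[0],.05))
for b in blobs(t,(0,150,60),(6,255,255),(180,200,240,275),8)[0]:print("red",b,plane("top",*b[0],.055))
a=cv2.resize(t[150:270,150:260],None,fx=3.6,fy=4,interpolation=cv2.INTER_CUBIC);b=cv2.resize(s[160:280,220:330],None,fx=3.6,fy=4,interpolation=cv2.INTER_CUBIC)
cv2.imwrite("pics/f.png",np.hstack([a,b]))
```

```text
t 12.68 pos [0.44   0.0383 0.1559] rot [ 1.80e+02  1.00e-02 -2.06e+00] w 0.0939 ff 0.0 F [ 0.   0.1 -0.1]
shift cm 0.04 -0.02 11.89 turn 0.04
cap (array([199.96721311, 208.03278689]), array([197, 203,   7,  11]), np.int32(61)) [0.52714897 0.05749528 0.05      ]
```

View pics/f.png

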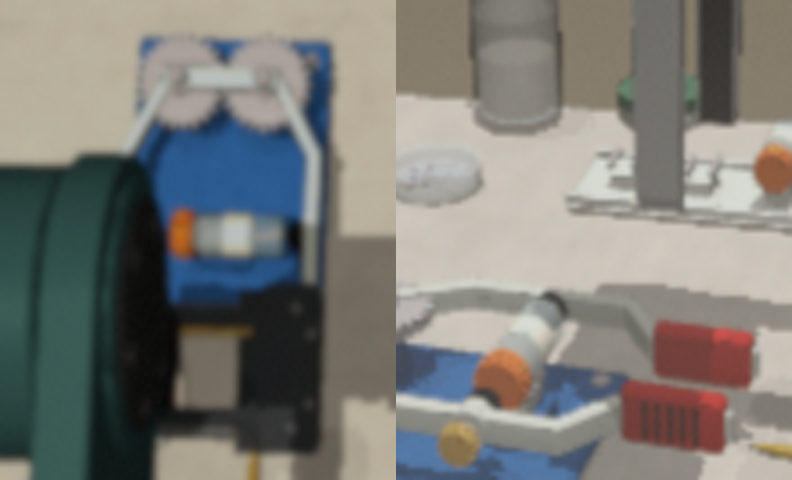

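The vial lies in the cradle between both feet, with its cap at the left (left crop 182,233), and the fingers are open over the grips. I'll go down and start closing.

>>> servo_tool(targets=[[0, 0, 3, 0], [0, 0, 6, 0], [0, 0, 9, 0], [0, 0, 11, 0], [0, 0, 11.9, 0], [0, 0, 11.9, 0], [0, 0, 11.9, 0]])

```text
time: 13.65
tool_pos: [0.441, 0.0383, 0.038]
ee_rot: [3.141, -0.002, -0.036]
wrist_force: [1.0, -0.9, -0.5]
width: 0.0936
finger_force: 0.0
```

>>> servo_tool(targets=[[0, 0, 0, 0], [0, 0, 0, 0], [0, 0, 0, 0]], claw=66)

```text
time: 14.02
tool_pos: [0.4404, 0.0396, 0.0374]
ee_rot: [-3.139, -0.001, -0.037]
wrist_force: [-0.6, 4.9, 1.5]
width: 0.0704
finger_force: 2.5
```

>>> servo_tool(targets=[[0, 0, 0, 0], [0, 0, 0, 0]], claw=78)

```text
time: 14.28
tool_pos: [0.4403, 0.0399, 0.0373]
ee_rot: [-3.138, -0.001, -0.036]
wrist_force: [-0.8, 5.7, 1.8]
width: 0.0657
finger_force: 2.7
```

The reaction is one-sided (+y), so I'll shift the tool about 2 mm towards +y (tool -y) to balance it.

>>> servo_tool(targets=[[0, -0.1, 0, 0], [0, -0.2, 0, 0], [0, -0.2, 0, 0]])

```text
time: 14.65
tool_pos: [0.4404, 0.041, 0.0374]
ee_rot: [-3.14, -0.001, -0.036]
wrist_force: [-1.3, 5.3, 3.1]
width: 0.0657
finger_force: 2.6
```

>>> servo_tool(targets=[[0, 0, 0, 0], [0, 0, 0, 0]], claw=84)

```text
time: 14.9
tool_pos: [0.4404, 0.0411, 0.0374]
ee_rot: [-3.14, -0.001, -0.036]
wrist_force: [0.3, 4.9, 3.8]
width: 0.0629
finger_force: 2.7
```

>>> servo_tool(targets=[[0, -0.1, 0, 0], [0, -0.2, 0, 0], [0, -0.2, 0, 0]])

```text
time: 15.28
tool_pos: [0.4405, 0.0414, 0.0373]
ee_rot: [3.139, -0.001, -0.036]
wrist_force: [0.2, -0.1, 3.7]
width: 0.063
finger_force: 2.6
```

>>> servo_tool(targets=[[0, -0.1, 0, 0], [0, -0.1, 0, 0]])

```text
time: 15.52
tool_pos: [0.4405, 0.0415, 0.0372]
ee_rot: [3.138, -0.001, -0.036]
wrist_force: [-0.3, -4.8, 3.4]
width: 0.0632
finger_force: 2.7
```

Balanced at the previous pose, so I go back 1 mm and squeeze on.

>>> servo_tool(targets=[[0, 0.1, 0, 0], [0, 0.1, 0, 0]], claw=88)

```text
time: 15.78
tool_pos: [0.4404, 0.0415, 0.0371]
ee_rot: [3.14, -0.0, -0.037]
wrist_force: [-0.4, -5.6, 4.0]
width: 0.0617
finger_force: 2.9
```

>>> servo_tool(targets=[[0, 0, 0, 0], [0, 0, 0, 0]], claw=92)

```text
time: 16.02
tool_pos: [0.4404, 0.0415, 0.037]
ee_rot: [3.14, -0.0, -0.036]
wrist_force: [-0.4, -5.0, 3.5]
width: 0.0602
finger_force: 3.0
```

>>> servo_tool(targets=[[0, 0, 0, 0], [0, 0, 0, 0]], claw=95)

```text
time: 16.27
tool_pos: [0.4404, 0.0415, 0.0371]
ee_rot: [3.14, -0.0, -0.036]
wrist_force: [-0.8, -6.0, 3.4]
width: 0.0594
finger_force: 3.0
```

>>> servo_tool(targets=[[0, 0.1, 0, 0], [0, 0.1, 0, 0]])

```text
time: 16.52
tool_pos: [0.4403, 0.0415, 0.037]
ee_rot: [-3.141, -0.0, -0.036]
wrist_force: [0.4, -2.5, 2.1]
width: 0.0591
finger_force: 2.9
```

>>> servo_tool(targets=[[0, 0, 0, 0], [0, 0, 0, 0]], claw=97)

```text
time: 16.77
tool_pos: [0.4403, 0.0415, 0.037]
ee_rot: [-3.141, -0.0, -0.036]
wrist_force: [0.7, -1.5, 2.6]
width: 0.0586
finger_force: 3.0
```

>>> servo_tool(targets=[[0, 0, 0, 0], [0, 0, 0, 0]], claw=99)

```text
time: 17.02
tool_pos: [0.4403, 0.0415, 0.037]
ee_rot: [-3.141, -0.0, -0.036]
wrist_force: [2.0, -2.1, 2.9]
width: 0.0577
finger_force: 3.0
```

Balanced, with only the springs at 3 N. A step of 8 counts is below one snap's span (about 11), so batches of 4×2 counts are safe.

>>> servo_tool(targets=[[0, 0, 0, 0], [0, 0, 0, 0]], claw=101)

```text
time: 17.27
tool_pos: [0.4403, 0.0415, 0.037]
ee_rot: [-3.141, -0.0, -0.036]
wrist_force: [2.0, -1.0, 2.3]
width: 0.0568
finger_force: 3.1
```

>>> servo_tool(targets=[[0, 0, 0, 0], [0, 0, 0, 0]], claw=103)

```text
time: 17.52
tool_pos: [0.4403, 0.0415, 0.037]
ee_rot: [-3.141, -0.0, -0.036]
wrist_force: [1.9, -0.6, 2.5]
width: 0.056
finger_force: 3.1
```

>>> servo_tool(targets=[[0, 0, 0, 0], [0, 0, 0, 0]], claw=105)

```text
time: 17.77
tool_pos: [0.4403, 0.0414, 0.037]
ee_rot: [-3.141, -0.0, -0.036]
wrist_force: [1.5, -0.8, 1.9]
width: 0.0553
finger_force: 3.1
```

>>> servo_tool(targets=[[0, 0, 0, 0], [0, 0, 0, 0]], claw=107)

```text
time: 18.02
tool_pos: [0.4403, 0.0414, 0.037]
ee_rot: [-3.141, -0.0, -0.036]
wrist_force: [2.1, -0.8, 2.0]
width: 0.0546
finger_force: 3.1
```

>>> servo_tool(targets=[[0, 0, 0, 0], [0, 0, 0, 0]], claw=109)

```text
time: 18.27
tool_pos: [0.4403, 0.0415, 0.037]
ee_rot: [-3.141, -0.0, -0.036]
wrist_force: [2.6, -0.4, 1.6]
width: 0.0542
finger_force: 3.2
```

>>> servo_tool(targets=[[0, 0, 0, 0], [0, 0, 0, 0]], claw=111)

```text
time: 18.52
tool_pos: [0.4403, 0.0414, 0.037]
ee_rot: [-3.141, -0.0, -0.036]
wrist_force: [2.8, 0.1, 1.9]
width: 0.053
finger_force: 3.2
```

>>> servo_tool(targets=[[0, 0, 0, 0], [0, 0, 0, 0]], claw=113)

```text
time: 18.77
tool_pos: [0.4403, 0.0414, 0.037]
ee_rot: [-3.141, -0.0, -0.036]
wrist_force: [3.4, -0.3, 1.4]
width: 0.052
finger_force: 3.2
```

>>> servo_tool(targets=[[0, 0, 0, 0], [0, 0, 0, 0]], claw=115)

```text
time: 19.02
tool_pos: [0.4403, 0.0414, 0.037]
ee_rot: [-3.141, -0.0, -0.036]
wrist_force: [4.2, -0.2, 1.9]
width: 0.0516
finger_force: 3.2
```

>>> servo_tool(targets=[[0, 0, 0, 0], [0, 0, 0, 0]], claw=117)

```text
time: 19.27
tool_pos: [0.4403, 0.0414, 0.037]
ee_rot: [-3.141, -0.0, -0.036]
wrist_force: [4.2, 1.6, 2.0]
width: 0.0506
finger_force: 3.2
```

>>> servo_tool(targets=[[0, 0, 0, 0], [0, 0, 0, 0]], claw=119)

```text
time: 19.52
tool_pos: [0.4402, 0.0414, 0.037]
ee_rot: [-3.141, -0.0, -0.036]
wrist_force: [3.8, 2.1, 1.9]
width: 0.0502
finger_force: 3.3
```

>>> servo_tool(targets=[[0, 0, 0, 0], [0, 0, 0, 0]], claw=121)

```text
time: 19.77
tool_pos: [0.4402, 0.0414, 0.037]
ee_rot: [-3.141, -0.0, -0.036]
wrist_force: [4.7, 2.1, 1.4]
width: 0.0496
finger_force: 3.3
```

>>> servo_tool(targets=[[0, 0, 0, 0], [0, 0, 0, 0]], claw=123)

```text
time: 20.02
tool_pos: [0.4402, 0.0414, 0.037]
ee_rot: [-3.141, -0.0, -0.036]
wrist_force: [5.0, 1.9, 0.8]
width: 0.0491
finger_force: 3.3
```

>>> servo_tool(targets=[[0, 0, 0, 0], [0, 0, 0, 0]], claw=125)

```text
time: 20.27
tool_pos: [0.4403, 0.0414, 0.037]
ee_rot: [-3.141, -0.0, -0.036]
wrist_force: [4.7, 2.3, 1.7]
width: 0.0475
finger_force: 3.3
```

>>> servo_tool(targets=[[0, 0, 0, 0], [0, 0, 0, 0]], claw=127)

```text
time: 20.52
tool_pos: [0.4402, 0.0414, 0.037]
ee_rot: [-3.141, -0.0, -0.036]
wrist_force: [4.9, 2.1, 0.5]
width: 0.0473
finger_force: 3.4
```

>>> servo_tool(targets=[[0, 0, 0, 0], [0, 0, 0, 0]], claw=129)

```text
time: 20.78
tool_pos: [0.4402, 0.0414, 0.037]
ee_rot: [-3.142, -0.0, -0.036]
wrist_force: [4.3, 2.2, 1.4]
width: 0.0466
finger_force: 3.4
```

>>> servo_tool(targets=[[0, 0, 0, 0], [0, 0, 0, 0]], claw=131)

```text
time: 21.02
tool_pos: [0.4402, 0.0414, 0.037]
ee_rot: [-3.141, -0.0, -0.036]
wrist_force: [4.0, 2.9, 0.6]
width: 0.0453
finger_force: 4.0
```

The force is starting to climb, so there's contact at count ~130.

>>> servo_tool(targets=[[0, 0, 0, 0], [0, 0, 0, 0]], claw=133)

```text
time: 21.28
tool_pos: [0.4402, 0.0414, 0.037]
ee_rot: [-3.141, -0.0, -0.036]
wrist_force: [4.0, 2.1, 0.7]
width: 0.0449
finger_force: 5.2
```

>>> servo_tool(targets=[[0, 0, 0, 0], [0, 0, 0, 0]], claw=135)

```text
time: 21.52
tool_pos: [0.4403, 0.0414, 0.037]
ee_rot: [-3.141, -0.0, -0.036]
wrist_force: [4.6, 2.1, 1.6]
width: 0.0443
finger_force: 6.6
```

>>> servo_tool(targets=[[0, 0, 0, 0], [0, 0, 0, 0]], claw=136)

```text
time: 21.78
tool_pos: [0.4403, 0.0414, 0.037]
ee_rot: [-3.142, -0.0, -0.036]
wrist_force: [4.0, 2.9, 2.0]
width: 0.0442
finger_force: 7.4
```

>>> servo_tool(targets=[[0, 0, 0, 0], [0, 0, 0, 0]], claw=138)

```text
time: 22.02
tool_pos: [0.4403, 0.0414, 0.037]
ee_rot: [-3.141, -0.0, -0.036]
wrist_force: [4.2, 1.9, 1.1]
width: 0.0435
finger_force: 9.0
```

>>> servo_tool(targets=[[0, 0, 0, 0], [0, 0, 0, 0]], claw=140)

```text
time: 22.28
tool_pos: [0.4403, 0.0414, 0.037]
ee_rot: [-3.142, -0.0, -0.036]
wrist_force: [4.8, 1.7, 1.3]
width: 0.0425
finger_force: 10.7
```

>>> servo_tool(targets=[[0, 0, 0, 0], [0, 0, 0, 0]], claw=142)

```text
time: 22.52
tool_pos: [0.4403, 0.0414, 0.037]
ee_rot: [-3.141, -0.0, -0.036]
wrist_force: [4.6, 2.3, 0.1]
width: 0.0418
finger_force: 12.4
```

>>> servo_tool(targets=[[0, 0, 0, 0], [0, 0, 0, 0]], claw=143)

```text
time: 22.78
tool_pos: [0.4403, 0.0414, 0.037]
ee_rot: [-3.141, -0.0, -0.036]
wrist_force: [4.7, 2.3, 1.1]
width: 0.0419
finger_force: 13.2
```

>>> servo_tool(targets=[[0, 0, 0, 0], [0, 0, 0, 0]], claw=144)

```text
time: 23.02
tool_pos: [0.4403, 0.0414, 0.037]
ee_rot: [-3.141, -0.0, -0.036]
wrist_force: [4.0, 2.9, 2.0]
width: 0.041
finger_force: 14.1
```

>>> servo_tool(targets=[[0, 0, 0, 0], [0, 0, 0, 0]], claw=145)

```text
time: 23.28
tool_pos: [0.4403, 0.0414, 0.037]
ee_rot: [-3.142, -0.0, -0.036]
wrist_force: [4.3, 3.2, 1.3]
width: 0.041
finger_force: 14.8
```

>>> servo_tool(targets=[[0, 0, 0, 0], [0, 0, 0, 0]], claw=146)

```text
time: 23.52
tool_pos: [0.4404, 0.0414, 0.037]
ee_rot: [-3.141, -0.0, -0.036]
wrist_force: [4.2, 2.3, 1.1]
width: 0.0405
finger_force: 15.5
```

>>> servo_tool(targets=[[0, 0, 0, 0], [0, 0, 0, 0]], claw=147)

```text
time: 23.78
tool_pos: [0.4403, 0.0414, 0.037]
ee_rot: [-3.142, -0.001, -0.036]
wrist_force: [4.0, 1.2, 0.8]
width: 0.0403
finger_force: 15.6
```

>>> servo_tool(targets=[[0, 0, 0, 0], [0, 0, 0, 0]], claw=148)

```text
time: 24.02
tool_pos: [0.4403, 0.0414, 0.037]
ee_rot: [-3.141, -0.0, -0.036]
wrist_force: [4.3, 1.0, -0.1]
width: 0.0398
finger_force: 3.5
```

The force peaked at 15.6 N and fell to 3.5 N (springs only), so the cap snapped home. I'll release and raise.

>>> servo_tool(targets=[[0, 0, 0, 0], [0, 0, 0, 0], [0, 0, 0, 0]], claw=100)

```text
time: 24.4
tool_pos: [0.4397, 0.0414, 0.0368]
ee_rot: [-3.141, 0.001, -0.036]
wrist_force: [2.8, 2.5, 1.9]
width: 0.0569
finger_force: 2.6
```

>>> servo_tool(targets=[[0, 0, 0, 0], [0, 0, 0, 0], [0, 0, 0, 0], [0, 0, 0, 0], [0, 0, 0, 0], [0, 0, 0, 0]], claw=0)

```text
time: 25.15
tool_pos: [0.44, 0.0412, 0.0369]
ee_rot: [3.141, 0.0, -0.036]
wrist_force: [-0.5, -0.4, 1.0]
width: 0.0938
finger_force: 0.0
```

>>> servo_tool(targets=[[0, 0, -1, 0], [0, 0, -4, 0], [0, 0, -8, 0], [0, 0, -12, 0], [0, 0, -12, 0], [0, 0, -12, 0], [0, 0, -12, 0]])

```text
time: 26.02
tool_pos: [0.4391, 0.0414, 0.1552]
ee_rot: [3.141, 0.003, -0.036]
wrist_force: [0.1, 1.1, 0.1]
width: 0.0936
finger_force: 0.0
```

Run:
```python
from h import *
go(.5268,.0299,.155,87.9)
t=snapshot("top");s=snapshot("side")
for b in blobs(t,(3,120,90),(18,255,255),(170,150,250,240),10)[0]:print("cap",b,plane("top",*b[0],.05))
for b in blobs(s,(3,120,90),(18,255,255),(200,200,300,280),20)[0]:print("s",b,plane("side",*b[0],.042))
h=cv2.cvtColor(t,cv2.COLOR_BGR2HSV)
for r in(206,208,210):print([tuple(map(int,h[r,c,1:])) for c in range(192,236)])
```

```text
t 26.02 pos [0.4391 0.0414 0.1552] rot [179.99   0.19  -2.08] w 0.0936 ff 0.0 F [0.1 1.1 0.1]
shift cm 8.81 0.83 0.02 turn -89.98
cap (array([199.12727273, 208.        ]), array([196, 203,   7,  11]), np.int32(55)) [0.52725329 0.0593158  0.05      ]
s (array([295.9375 , 248.71875]), array([293, 244,   7,  10]), np.int32(32)) [0.45451292 0.0254531  0.042     ]
s (array([249.52592593, 254.06666667]), array([242, 248,  15,  14]), np.int32(135)) [0.52771873 0.06145894 0.042     ]
[(146, 35), (175, 64), (157, 96), (80, 109), (82, 125), (158, 161), (205, 173), (215, 171), (209, 166), (174, 155), (107, 138), (39, 125), (10, 124), (19, 132), (11, 138), (9, 145), (8, 157), (9, 173), (11, 185), (13, 190), (13, 190), (12, 190), (13, 189), (13, 182), (12, 164), (13, 142), (27, 132), (43, 131), (47, 130), (45, 130), (44, 132), (39, 131), (38, 121), (58, 105), (102, 90), (160, 86), (178, 83), (182, 73), (179, 60), (165, 48), (111, 46), (23, 66), (7, 110), (7, 149)]
[(98, 26), (159, 45), (124, 66), (56, 77), (129, 130), (189, 166), (211, 180), (213, 181), (203, 173), (167, 156), (101, 136), (37, 124), (6, 123), (17, 134), (11, 143), (8, 153), (8, 164), (7, 178), (7, 188), (7, 190), (8, 191), (8, 191), (7, 189), (7, 180), (6, 164), (5, 146), (6, 139), (7, 137), (6, 138), (7, 140), (9, 141), (9, 139), (10, 128), (15, 104), (78, 88), (152, 82), (181, 76), (173, 59), (153, 35), (64, 16), (14, 18), (21, 48), (24, 86), (22, 116)]
[(137, 28), (168, 53), (139, 75), (65, 82), (115, 122), (187, 157), (216, 170), (218, 174), (209, 168), (171, 152), (107, 131), (39, 118), (11, 119), (16, 131), (14, 143), (12, 150), (13, 161), (14, 176), (14, 186), (15, 190), (15, 190), (13, 190), (14, 188), (13, 180), (11, 161), (11, 143), (8, 133), (16, 130), (23, 131), (27, 132), (29, 132), (30, 129), (33, 117), (52, 98), (101, 83), (159, 80), (180, 78), (180, 65), (170, 42), (128, 20), (13, 19), (27, 47), (24, 84), (25, 112)]
```

The picture numbers agree. The cap now sits about 13 px from the band, like the finished vial, and the vial slid about 5 mm left to origin y ≈ 0.0345. I'll turn back and go over it.

>>> servo_tool(targets=[[1, 0.1, 0, -10], [2, 0.1, 0, -20], [3.5, 0.2, 0, -30], [5, 0.3, 0, -40], [6.5, 0.3, 0, -50], [8, 0.4, 0, -60], [8.7, 0.4, 0, -70], [8.7, 0.4, 0, -80]], claw=130)

```text
time: 27.12
tool_pos: [0.5269, 0.0341, 0.1556]
ee_rot: [-3.139, 0.0, 1.366]
wrist_force: [0.0, 0.1, -0.1]
width: 0.046
finger_force: 0.0
```

>>> servo_tool(targets=[[0, 0, 0, -5], [0, 0, 0, -10], [0, 0, 0, -10], [0, 0, 0, -10], [0, 0, 0, -10], [0, 0, 0, -10]])

```text
time: 27.88
tool_pos: [0.5269, 0.0342, 0.1569]
ee_rot: [-3.142, 0.0, 1.534]
wrist_force: [0.2, 0.4, 0.1]
width: 0.0458
finger_force: 0.0
```

```bash
python3 -c "
from h import *
go(.527,.0345,.0365,87.9)"
```

```text
t 27.88 pos [0.5269 0.0342 0.1569] rot [-1.80e+02  1.00e-02  8.79e+01] w 0.0458 ff 0.0 F [0.2 0.4 0.1]
shift cm 0.03 0.01 12.04 turn -0.0
```

>>> servo_tool(targets=[[0, 0, 3, 0], [0, 0, 6, 0], [0, 0, 9, 0], [0, 0, 11.2, 0], [0, 0, 12, 0], [0, 0, 12, 0], [0, 0, 12, 0]])

```text
time: 28.75
tool_pos: [0.5279, 0.0341, 0.0383]
ee_rot: [3.139, 0.0, 1.534]
wrist_force: [0.5, 0.3, -0.4]
width: 0.046
finger_force: 0.0
```

>>> servo_tool(targets=[[0, 0, 0, 0], [0, 0, 0, 0], [0, 0, 0, 0], [0, 0, 0, 0], [0, 0, 0, 0], [0, 0, 0, 0]], claw=215)

```text
time: 29.5
tool_pos: [0.5274, 0.0342, 0.0374]
ee_rot: [3.14, 0.0, 1.535]
wrist_force: [1.4, 0.8, 1.7]
width: 0.0232
finger_force: 30.0
```

>>> servo_tool(targets=[[0, 0, -0.5, 0], [0, 0, -2, 0], [0, 0, -5, 0], [0, 0, -9, 0], [0, 0, -9, 0], [0, 0, -9, 0], [0, 0, -9, 0]])

```text
time: 30.38
tool_pos: [0.5256, 0.0342, 0.1251]
ee_rot: [-3.138, 0.0, 1.534]
wrist_force: [0.2, -0.4, -1.6]
width: 0.0235
finger_force: 30.0
```

Run:
```python
from h import *
go(.5472,-.2568,.1275,89.6)
s=snapshot("side")
for b in blobs(s,(3,120,90),(18,255,255),(200,120,300,260),20)[0]:print("s",b,plane("side",*b[0],.1325))
```

```text
t 30.38 pos [0.5256 0.0342 0.1251] rot [-179.78    0.     87.92] w 0.0235 ff 30.0 F [ 0.2 -0.4 -1.6]
shift cm -29.01 3.21 -0.24 turn -1.68
s (array([247.06451613, 207.89247312]), array([240, 200,  16,  16]), np.int32(186)) [0.52349237 0.07221593 0.1325    ]
```

>>> servo_tool(targets=[[-3, 0.3, 0, -0.2], [-8, 0.8, 0, -0.5], [-13, 1.4, 0, -0.8], [-18, 1.9, 0, -1.1], [-23, 2.4, 0, -1.4], [-27, 2.9, 0, -1.7], [-29, 3.1, 0, -1.7], [-29, 3.1, 0, -1.7]])

```text
time: 31.42
tool_pos: [0.547, -0.2571, 0.126]
ee_rot: [-3.14, -0.001, 1.563]
wrist_force: [0.4, -0.9, -1.2]
width: 0.0231
finger_force: 30.0
```

>>> servo_tool(targets=[[0, 0, 0, 0], [0, 0, 3, 0], [0, 0, 6, 0], [0, 0, 8, 0], [0, 0, 8, 0], [0, 0, 8, 0]])

```text
time: 32.17
tool_pos: [0.5482, -0.2561, 0.0483]
ee_rot: [3.14, 0.001, 1.565]
wrist_force: [-0.0, 0.2, -0.5]
width: 0.0235
finger_force: 30.0
```

Run:
```python
from h import *
go(.5472,-.2566,.029,89.6)
s=snapshot("side")
for b in blobs(s,(3,120,90),(18,255,255),(230,160,350,230),20)[0]:print("s",b,plane("side",*b[0],.034))
```

```text
t 32.17 pos [ 0.5482 -0.2561  0.0483] rot [1.7991e+02 4.0000e-02 8.9700e+01] w 0.0235 ff 30.0 F [-0.   0.2 -0.5]
shift cm -0.05 -0.1 1.93 turn 0.1
s (array([280.36781609, 190.67816092]), array([276, 186,  10,  11]), np.int32(87)) [ 0.56114684 -0.2706407   0.034     ]
s (array([324.6  , 201.675]), array([320, 197,  10,  10]), np.int32(80)) [ 0.44441053 -0.22150608  0.034     ]
```

>>> servo_tool(targets=[[0, 0, 1, 0], [0, 0, 1.5, 0], [0, 0, 1.75, 0], [0, 0, 1.75, 0], [0, 0, 1.75, 0]])

```text
time: 32.85
tool_pos: [0.5477, -0.2569, 0.0296]
ee_rot: [3.141, 0.0, 1.564]
wrist_force: [1.0, 0.0, -0.6]
width: 0.0235
finger_force: 30.0
```

>>> servo_tool(targets=[[0, 0, 0.05, 0], [0, 0, 0.05, 0], [0, 0, 0.05, 0]])

```text
time: 33.22
tool_pos: [0.5477, -0.2569, 0.0294]
ee_rot: [3.141, 0.0, 1.564]
wrist_force: [1.4, 0.8, 2.3]
width: 0.023
finger_force: 30.0
```

>>> servo_tool(targets=[[0, 0, 0.05, 0], [0, 0, 0.05, 0], [0, 0, 0.05, 0]])

```text
time: 33.6
tool_pos: [0.5478, -0.2569, 0.0293]
ee_rot: [3.141, 0.001, 1.564]
wrist_force: [1.1, 0.6, 5.2]
width: 0.0231
finger_force: 30.0
```

It's seated on the rails (Fz rising). I'll release and lift.

>>> servo_tool(targets=[[0, 0, 0, 0], [0, 0, 0, 0], [0, 0, 0, 0], [0, 0, 0, 0]], claw=130)

```text
time: 34.1
tool_pos: [0.5471, -0.2567, 0.028]
ee_rot: [-3.141, -0.0, 1.564]
wrist_force: [-0.1, 0.2, 0.3]
width: 0.0466
finger_force: 0.0
```

>>> servo_tool(targets=[[0, 0, -0.5, 0], [0, 0, -2, 0], [0, 0, -5, 0], [0, 0, -10, 0], [0, 0, -13, 0], [0, 0, -15, 0], [0, 0, -15, 0]])

```text
time: 34.98
tool_pos: [0.5487, -0.2575, 0.1823]
ee_rot: [3.136, 0.003, 1.564]
wrist_force: [0.6, 0.2, -0.6]
width: 0.046
finger_force: 0.0
```

>>> servo_tool(targets=[[-4, -4, -2, 0], [-8, -9, -2, 0], [-12, -14, -2, 0], [-15, -19, -2, 0], [-15, -22, -2, 0], [-15, -22, -2, 0], [-15, -22, -2, 0]])

```text
time: 35.85
tool_pos: [0.327, -0.4049, 0.198]
ee_rot: [3.141, -0.001, 1.565]
wrist_force: [0.2, 0.4, 0.7]
width: 0.0464
finger_force: 0.0
```

Run:
```python
from h import *
go(.5472,-.2566,.2,89.6)
s=snapshot("side");t=snapshot("top")
for n,i,r in(("side",s,(230,160,350,230)),("top",t,(315,180,370,265))):
  for b in blobs(i,(3,120,90),(18,255,255),r,15)[0]:print(n,b,plane(n,*b[0],.034))
h=cv2.cvtColor(t,cv2.COLOR_BGR2HSV)
for r in(198,245):print([tuple(map(int,h[r,c,1:])) for c in range(323,364)])
```

```text
t 35.85 pos [ 0.327  -0.4049  0.198 ] rot [ 1.7998e+02 -4.0000e-02  8.9650e+01] w 0.0464 ff 0.0 F [0.2 0.4 0.7]
shift cm 14.97 21.93 -0.2 turn 0.05
side (array([281.07792208, 198.        ]), array([277, 193,   9,  11]), np.int32(77)) [ 0.54699931 -0.22364753  0.034     ]
side (array([324.8902439 , 201.63414634]), array([320, 197,  10,  11]), np.int32(82)) [ 0.44380944 -0.22188426  0.034     ]
top (array([332.04081633, 197.59183673]), array([330, 193,   5,  10]), np.int32(49)) [ 0.54780979 -0.23173957  0.034     ]
top (array([333. , 244.5]), array([331, 240,   5,  10]), np.int32(50)) [ 0.44384422 -0.2303868   0.034     ]
[(40, 154), (31, 140), (8, 133), (5, 142), (9, 142), (31, 132), (96, 120), (185, 128), (219, 141), (218, 145), (208, 147), (167, 148), (101, 142), (36, 133), (12, 132), (11, 135), (10, 133), (10, 129), (10, 130), (7, 144), (8, 160), (8, 167), (8, 168), (8, 168), (8, 168), (6, 164), (7, 154), (11, 141), (13, 133), (16, 131), (14, 131), (14, 131), (12, 133), (11, 134), (11, 135), (16, 143), (25, 155), (35, 161), (38, 162), (39, 162), (39, 162)]
[(36, 162), (34, 157), (28, 145), (13, 140), (9, 146), (12, 144), (31, 133), (97, 123), (187, 135), (213, 153), (215, 159), (204, 160), (168, 156), (101, 146), (36, 133), (12, 130), (10, 134), (9, 135), (10, 131), (8, 131), (7, 144), (6, 160), (8, 167), (8, 167), (9, 168), (8, 167), (6, 164), (5, 153), (7, 138), (12, 128), (12, 125), (10, 125), (10, 126), (10, 130), (8, 134), (7, 137), (6, 138), (11, 140), (26, 147), (33, 156), (33, 161)]
```

The two vials now show the same cap and band profile. The closed vial lies in place 3, the finished vial is unmoved, and the arm is clear. I'll hand in.

```bash
python3 -c "
from bench import *
print(close_job())"
```

```text
the job is handed in; nothing more can be done
None
```

The job is handed in at about 36 s of the 72 s: the cap snapped home at about 15.6 N a grip with no further squeezing, the closed vial lies back in rack place 3, and the finished vial has not moved; no verdict was returned.

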